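# Move the microscope specimens one step on

### The arm

A 6-joint arm with a two-finger parallel gripper is mounted at the origin on the work surface. World frame = base frame: x ahead of the robot, y to its left, z up, the work surface at z = 0. Lengths are in m, angles in degrees, forces in N, time in s.
With the tool pointing down it reaches from about 0.3 to 0.85 m from the base axis. Payload 4.2 kg.
Tool frame: the origin (TCP) lies midway between the tips of the shut fingers; the grasp point (between the pads) lies behind it (pinch_z is the z of the grasp point in the tool frame, in m); z points along the fingers, y is the direction in which the jaws open and shut (so a half turn about z gives the same grasp; the last joint's range is limited). The gripper opens to 91 mm and grips with 3 to 60 N. Pads are 32 mm wide; open, the fingers measure 118 mm over their backs; the gripper's body (76 mm by 178 mm) begins 60 mm behind the grasp point.
Start: joints at [-74.886, 18.312, 89.639, -0, 72.044, -1.146], TCP at [0.161, -0.552, 0.177] pointing down, gripper open.
Joint ranges: [-177.97, 177.97], [-48.28, 115.42], [12.27, 149.76], [-77.06, 257.06], [2.81, 150.46], [-146.56, 146.56]. Speed limits (degrees/s): [147.25, 147.25, 180, 180, 180, 180].

### API

Orientations are given as [roll, pitch, yaw] about the fixed x, y, z axes, in that order (R = Rz(yaw) Ry(pitch) Rx(roll)).
In Python, from bench import * gives the robot as it stands.
- The arm moves only by the tool servo_tool, never from a script. Its argument "series" is one flat list of numbers, 5 for each row, row after row: the shift along the tool's x, y, z in cm, then the turn about the tool's z in degrees, then the finger opening in cm, from 0 to 9.12. In form: [tx, ty, tz, yaw, grip, tx, ty, tz, yaw, grip, ...]. A call has 1 to 12 rows; each row is the pose to reach, as a shift and turn from the pose commanded when the call began, along the tool's axes at that moment; what a row does not reach only later rows make up. A row lasts 1/10 s, in which the tool goes at most 50 mm and 8.59 degrees, less where a joint would pass 70% of its speed; a pose out of reach is approached as far as the arm can. A call with a gripper value outside its range is refused whole. The fingers move at their own pace and stop on an object; "grip_force" is the grip in N (left out, the last holds). Time passes only in rows, so rows that repeat a pose let the fingers close. It gives the time, the measured TCP pose, the force and the opening at its end, in the units of the state.
- sense(): the state, without advancing time (a new reading comes with each control period).
- grab_frame(name): name is "scene" or "top" or "wrist"; returns the picture (400x640x3 uint8, red, green, blue); there is no depth.
- camera_model(name): a dict with "fovy" (degrees; the focal length in pixels is half the picture's height over the tangent of half this angle, whatever the lens; pixels are square), "cx", "cy" (the principal point, pixels), "eye" and "attitude" of the camera in the world; the wrist camera has in their place "hand_eye" (4x4, takes a point from camera to tool coordinates, whose origin is the TCP and whose axes are the flange's). Camera axes: x right, y down, z forward; pixel columns grow to the right and rows downward; lengths in m; the calibration is good to about 2 mm. A picture is of the moment at which its call begins: read the wrist's pose just before it. camera_model takes no time and is no camera call.
- hand_in(): hands the job in, once; it reports no verdict.
Trained networks look in the newest picture that a camera, given by its name, has taken for a name from the list of things; names that differ only in an ending like _2 or _b are one class to them, and where a whole thing is asked for, a point or a joint stands for the part that bears it (a point fixed in the world has none). Each returns a list of dicts, best first, with "p" (0 to 1); they miss things now and then, are a little off and sometimes report something else, mostly with a low value. They report only what shows in the picture. A call takes as long as a camera call. They do not tell look-alikes from the thing itself.
- cut_out(query, camera): "mask" (400x640 bool, what is visible of it).
- tip_of(query, camera): "xyz" ([x, y, z] in m, in world coordinates, good to about 4 mm: a listed point, or the origin of a listed thing).
The state is a dict: "t": time; "joint_positions": joint angles; "qvel": joint speeds; "tau": joint torques, N m; "eef_pos": TCP position; "orientation": TCP orientation; "wrist_force": force on the tool from outside, world axes, zero at the start; "ft_torque": the same for the moment, N m; "opening": finger opening in m.
Only numpy, scipy, OpenCV 4.12 (cv2) and the standard library are available. Lean on these libraries where they do the work, as an engineer would, in place of code of your own. Each camera call takes 0.05 s, during which the arm holds its last target. There are 200 camera calls.

### The job

The imaging run is over, so move each specimen one step on: the big round dish from the microscope's stage to the middle of the steel transport tray, the chamber slide from the warming plate to the microscope's stage, centred over the lens port, and the small round dish from the transport tray to the middle of the warming plate. Every place is taken, so park a specimen on the empty glazed tile to make room; never stand one on the bare bench, keep them level with the lid up and set them down gently. Leave the oil bottle, the slide box and the blower where they are.

Things in the scene. Friction and masses are not known exactly. Their poses are not given: they have to be found in the camera images.
- big_dish_mid (a point): Big closed culture dish, clear lid over a pale base: flat-lying disc 60 mm in diameter, 15 mm high, about 30 g, a round darker specimen window in the middle. Starts on the microscope stage. The point is its centre, half-way up (7.5 mm over its underside); z up.
- small_dish_mid (a point): Small closed culture dish of the same make: flat-lying disc 35 mm in diameter, 12 mm high, about 16 g. Starts in the transport tray. The point is its centre, half-way up (6 mm over its underside); z up.
- slide_mid (a point): Chamber slide, frosted plastic with two rows of four dark wells: 76 mm long (its x axis), 26 mm wide (y), 12 mm high over the middle 56 mm and 4 mm at the two ends; about 22 g. Starts on the warming plate. The point is its centre, half-way up (6 mm over its underside); z up.
- stage_port (a point): Lens port of the compact digital microscope, a white box with focus knobs at both sides (along y) and a flat black stage on top, 150 mm (x) by 140 mm (y), 90 mm above the bench. The port is a flush round window in a steel ring of 42 mm at the middle of the stage. The point is the port's centre on the stage's upper surface; x points away from the box's front, z up. A folded lamp arm behind the box (+x) stays below the stage. Fixed.
- warmer_mid (a point): Warming plate: white box with a flat aluminium top 136 mm (x) by 126 mm (y), 45 mm above the bench, a black knob on its front (-x). The point is the middle of the plate's upper surface; z up. Fixed.
- tray_mid (a point): Steel transport tray, 150 mm (x) by 160 mm (y) outside, walls 3 mm thick with a rolled rim 18 mm above the bench, a carrying loop at each y end, a flat dark grey mat on its floor. The point is the middle of the mat's upper surface, 6 mm above the bench (12 mm below the rim); z up. Fixed.
- tile_mid (a point): Pale blue-grey glazed tile, 150 by 150 mm, empty at the start: the free spot. The point is the middle of its flat upper surface, 12 mm above the bench; z up. Fixed.
- oil_bottle: Amber glass oil bottle with black cap, standing, 34 mm in diameter, 75 mm high. Bystander. Origin at the centre of its underside; z up.
- slide_box: Closed plastic slide box, 87 by 102 by 32 mm, dark lid. Bystander. Origin at the centre of its underside; z up.
- blower: Black rubber dust blower, a bulb 58 mm in diameter standing with its nozzle up, 100 mm high. Bystander. Origin at the centre of its underside; z up.
Not all that is in view belongs to the job. Of the things like the part that bears warmer_mid, leave any that is blue; of the rest the larger one is meant.

How it is judged (in metres and radians):
On the way:
1. a specimen stands on the tile, let go (((horizontal distance between big_dish_mid and tile_mid below 0.07 m and z of big_dish_mid in the frame of tile_mid between 0.0035 and 0.0115 m and angle between big_dish_mid's own z axis and vertical below 0.1 rad and linear speed of big_dish below 0.01 m/s and contact force between big_dish and the fingers below 0.1 N) or (horizontal distance between small_dish_mid and tile_mid below 0.07 m and z of small_dish_mid in the frame of tile_mid between 0.002 and 0.01 m and angle between small_dish_mid's own z axis and vertical below 0.1 rad and linear speed of small_dish below 0.01 m/s and contact force between small_dish and the fingers below 0.1 N) or (horizontal distance between slide_mid and tile_mid below 0.07 m and z of slide_mid in the frame of tile_mid between 0.002 and 0.01 m and angle between slide_mid's own z axis and vertical below 0.1 rad and linear speed of slide below 0.01 m/s and contact force between slide and the fingers below 0.1 N))), for 0.2 s.
At the end, for the whole second after the job is handed in: The big dish lies flat in the transport tray with its centre within 15 mm of the tray's middle, the chamber slide lies flat on the stage with its centre within 12 mm of the lens port's, and the small dish lies flat on the warming plate within 15 mm of its middle; all released, at rest and upright (horizontal distance between big_dish_mid and tray_mid below 0.015 m and z of big_dish_mid in the frame of tray_mid between 0.0035 and 0.0115 m and angle between each of big_dish_mid, slide_mid, small_dish_mid's own z axis and vertical below 0.1 rad and linear speed of each of big_dish, slide, small_dish below 0.01 m/s and horizontal distance between slide_mid and stage_port below 0.012 m and z of slide_mid in the frame of stage_port between 0.002 and 0.01 m and horizontal distance between small_dish_mid and warmer_mid below 0.015 m and z of small_dish_mid in the frame of warmer_mid between 0.002 and 0.01 m); the robot touches nothing.
It fails at once if a specimen is stood on the bare bench (height (world z) of big_dish_mid below 0.0105 m or height (world z) of any of small_dish_mid, slide_mid below 0.009 m).
It fails at once if a specimen is tipped more than 35 degrees (angle between any of big_dish_mid, small_dish_mid, slide_mid's own z axis and vertical above 0.61 rad).
It fails at once if a specimen is dropped from more than about 15 mm, or flung (faster than 0.55 m/s out of the grip) ((linear speed of big_dish above 0.55 m/s and contact force between big_dish and the fingers below 0.02 N) or (linear speed of small_dish above 0.55 m/s and contact force between small_dish and the fingers below 0.02 N) or (linear speed of slide above 0.55 m/s and contact force between slide and the fingers below 0.02 N)).
It fails at once if the oil bottle, slide box or blower is moved more than 20 mm or tipped over (distance of any of oil_bottle, slide_box, blower from where it was at the start of the episode above 0.02 m or angle between any of oil_bottle, slide_box, blower's own z axis and vertical above 0.5 rad).
It also fails if it takes over 112 s, if anything falls off the work surface, if the arm or the gripper's body presses on something with over 40 N, if the wrist force passes 120 N, or if a joint passes its speed limit or range.

## Working session

There is one attempt and no reset: what is moved stays moved. The work goes in short steps, Python scripts to look and compute and a tool call to move; the robot and the scene stay as the last step left them, time stands still between calls to the robot, and variables do not carry over. Pictures are saved under pics/ and viewed, about 12 in all and at most 16, crops included, and the job is handed in when it is done.

Besides the shell and the picture viewer there is one more tool, called in YAML: its name, and indented under it one key for each argument. servo_tool: Moves the arm, as the interface text tells. Its arguments: {"type":"object","properties":{"series":{"type":"array","items":{"type":"number"}},"grip_force":{"type":"number"}},"required":["series"]}

```bash
mkdir -p pics; ls
python3 - <<'E'
from bench import *
import cv2,numpy as np
print(sense())
for c in ["scene","top","wrist"]:
    im=grab_frame(c); cv2.imwrite(f"pics/{c}0.png",im[:,:,::-1]); print(c,camera_model(c))
    for q in ["big_dish_mid","small_dish_mid","slide_mid","stage_port","warmer_mid","tray_mid","tile_mid","oil_bottle","slide_box","blower"]:
        if c!="wrist": print(q,[(round(d["p"],2),np.round(d["xyz"],3).tolist()) for d in tip_of(q,c)])
E
```

```text
pics
{'t': 0.0, 'joint_positions': array([-7.48866148e+01,  1.83504345e+01,  8.97042330e+01, -1.03902114e-03,
        7.20432769e+01, -1.14567685e+00]), 'qvel': array([-0.01919082,  0.04653597, -0.03935842, -0.07642881,  0.10256537,
        0.07982965]), 'tau': array([ 4.38265079e-04, -4.12458372e+01, -2.31972349e+01,  7.29816710e-02,
        4.54911974e-02, -1.58238681e-04]), 'eef_pos': array([ 0.16084252, -0.5514734 ,  0.17604715]), 'orientation': array([-1.79902055e+02, -9.70684446e-04,  1.62593824e+01]), 'wrist_force': array([-0.11344516, -0.21648789, -0.46601523]), 'ft_torque': array([-0.00541653,  0.02054201, -0.01793257]), 'opening': 0.09068567197674958}
scene {'fovy': 53.95331888744124, 'cx': 315.5816543899181, 'cy': 194.0479716189173, 'eye': array([ 0.87471729, -0.57626707,  0.94957461]), 'attitude': array([-142.07223973,   -0.5061971 ,   37.88823097])}
big_dish_mid [(0.6, [0.659, 0.145, 0.098])]
small_dish_mid [(0.54, [0.45, 0.136, 0.007])]
slide_mid [(0.54, [0.458, -0.153, 0.048])]
stage_port [(0.81, [0.664, 0.137, 0.086]), (0.47, [0.645, -0.194, 0.013])]
warmer_mid [(0.63
[... 769 characters left out ...]
226, -0.271, 0.037]), (0.56, [0.445, -0.148, 0.045])]
tray_mid [(0.89, [0.438, 0.15, 0.006])]
tile_mid []
oil_bottle [(0.56, [0.432, -0.41, -0.002])]
slide_box [(0.92, [0.457, 0.398, 0.001])]
blower [(0.71, [0.654, -0.411, -0.003]), (0.28, [0.455, 0.399, 0.0])]
wrist {'fovy': 68.08050943477686, 'cx': 317.6593363517172, 'cy': 200.10994056860605, 'hand_eye': array([[ 1.61670778e-05, -9.68622309e-01, -2.48537365e-01,
         6.95336221e-02],
       [ 1.00000000e+00,  2.00265650e-05, -1.30004592e-05,
        -6.54669475e-04],
       [ 1.75698845e-05, -2.48537365e-01,  9.68622309e-01,
        -2.09349901e-01],
       [ 0.00000000e+00,  0.00000000e+00,  0.00000000e+00,
         1.00000000e+00]])}
```

View pics/scene0.png

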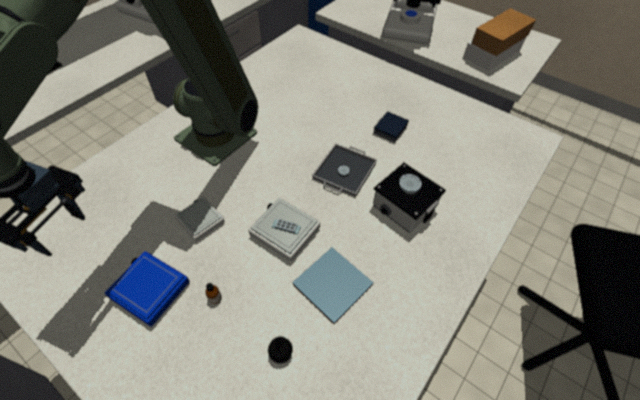

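View pics/top0.png

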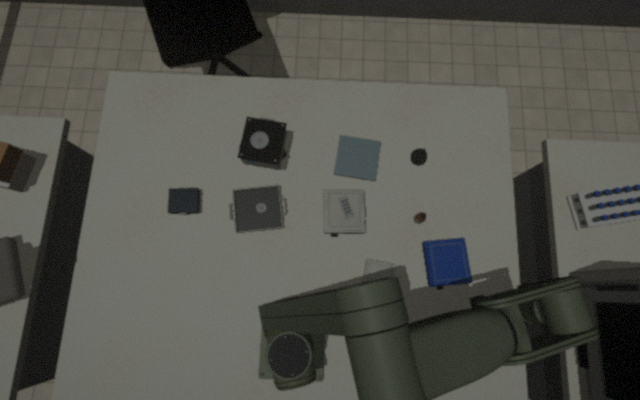

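Both views agree. The stage with the big dish is top right, and the tray with the small dish is below it. The white plate with the slide is at scene (285,227) and the tile at (333,284). The blue plate at (148,288) is a decoy, and a second, smaller white plate at (202,218) is half hidden. Next I'll measure centres and yaws from the masks.

```bash
cat > h.py <<'E'
from bench import *
import cv2,numpy as np
from scipy.spatial.transform import Rotation as R
def cam(c,s=None):
    m=camera_model(c)
    if "eye" in m: return m,R.from_euler("xyz",m["attitude"],degrees=True).as_matrix(),np.array(m["eye"])
    H=m["hand_eye"]; T=R.from_euler("xyz",s["orientation"],degrees=True).as_matrix()
    return m,T@H[:3,:3],s["eef_pos"]+T@H[:3,3]
def ray(c,px,z,s=None):
    m,A,e=cam(c,s); f=200/np.tan(np.radians(m["fovy"]/2)); px=np.atleast_2d(px).astype(float)
    d=np.c_[(px[:,0]-m["cx"])/f,(px[:,1]-m["cy"])/f,np.ones(len(px))]@A.T
    return (e+d*((z-e[2])/d[:,2])[:,None])[:,:2]
def outline(mask,c,z,s=None):
    cs,_=cv2.findContours(mask.astype(np.uint8),cv2.RETR_EXTERNAL,cv2.CHAIN_APPROX_NONE)
    k=max(cs,key=cv2.contourArea)[:,0,:]
    w=ray(c,k,z,s); r=cv2.minAreaRect((w*1000).astype(np.float32))
    return np.round(r[0],1),np.round(r[1],1),round(r[2],1),[int(k[:,0].min()),int(k[:,0].max()),int(k[:,1].min()),int(k[:,1].max())]
Z=dict(big_dish_mid=.105,small_dish_mid=.018,slide_mid=.055,stage_port=.09,warmer_mid=.045,tray_mid=.018,tile_mid=.012)
def look(c,names,zs={}):
    s=sense(); im=grab_frame(c)
    for q in names:
        for d in cut_out(q,c)[:3]: print(c,q,round(d["p"],2),*outline(d["mask"],c,zs.get(q,Z.get(q,0)),s))
    return s,im
E
python3 - <<'E'
from h import *
for c in ["scene","top"]: look(c,list(Z))
E
```

```text
scene slide_mid 0.65 [ 457.7 -157.7] [72.7 29.3] 21.1 [273, 299, 220, 233]
scene stage_port 0.96 [674.2 108.1] [193.4 179.4] 82.7 [372, 444, 163, 232]
scene warmer_mid 0.91 [ 245.1 -282.9] [101.4 123.4] 83.3 [175, 224, 198, 241]
scene warmer_mid 0.87 [ 297.3 -497.8] [168.  139.9] 7.5 [106, 188, 253, 325]
scene warmer_mid 0.7 [ 449.5 -160.3] [163.1 150.2] 3.6 [248, 318, 200, 261]
scene tile_mid 0.8 [ 644.5 -196.7] [153.9 153.6] 82.4 [293, 372, 249, 322]
scene tile_mid 0.44 [ 647.8 -405.2] [55.5 58.5] 40.0 [268, 292, 337, 363]
top big_dish_mid 0.65 [658.6 146.1] [53.8 50.2] 4.1 [251, 266, 132, 147]
top slide_mid 0.72 [ 456.5 -154.1] [71.8 26.4] 23.2 [339, 351, 196, 216]
top stage_port 0.69 [658.5 134.1] [157.5 172. ] 85.8 [237, 285, 116, 167]
top warmer_mid 0.88 [ 285.1 -488. ] [165.8 148.3] 8.7 [422, 471, 237, 289]
top warmer_mid 0.72 [ 435.7 -147.9] [161.2 142.5] 2.3 [322, 364, 189, 236]
top warmer_mid 0.72 [ 250.4 -269.7] [68.2 97.8] 0.9 [364, 394, 259, 280]
top tray_mid 0.86 [442.3 146.1] [154.7 194.9] 8.5 [229, 286, 185, 232]
top tile_mid 0.56 [ 642.7 -193.2] [150.6 148. ] 84.3 [334, 379, 136, 179]
top tile_mid 0.38 [ 464.4 -156.9] [78.9 28.7] 19.8 [339, 351, 195, 217]
```

servo_tool:
  series: [0,0,-6,0,9,10,-9,-12,0,9,48,-43.4,-12.4,0,9,48,-43.4,-12.4,0,9,48,-43.4,-12.4,0,9,48,-43.4,-12.4,0,9,48,-43.4,-12.4,0,9,48,-43.4,-12.4,0,9,48,-43.4,-12.4,0,9,48,-43.4,-12.4,0,9,48,-43.4,-12.4,0,9,48,-43.4,-12.4,0,9]

```text
t: 3.15
eef_pos: [0.4462, -0.0881, 0.2925]
orientation: [180.0, -0.0, 16.3]
wrist_force: [0.6, -0.9, 1.0]
opening: 0.0898
```

servo_tool:
  series: [0,0,0,0,9,0,0,0,0,9,0,0,0,0,9]

```text
t: 3.45
eef_pos: [0.4449, -0.0908, 0.2919]
orientation: [180.0, 0.0, 16.2]
wrist_force: [0.8, 0.4, 0.2]
opening: 0.0899
```

Run:
```python
from h import *
s,im=look("wrist",list(Z))
cv2.imwrite("pics/w1.png",im[:,:,::-1])
for q in Z: print(q,[(round(d["p"],2),np.round(d["xyz"],3).tolist()) for d in tip_of(q,"wrist")])
```

```text
wrist small_dish_mid 0.72 [443.4 132.7] [32.4 36.7] 16.2 [171, 194, 119, 140]
wrist slide_mid 0.73 [ 454.1 -154.8] [75.8 27.3] 18.7 [351, 369, 152, 201]
wrist stage_port 0.91 [587.4 104.2] [ 50.  140.3] 16.2 [140, 255, 0, 45]
wrist warmer_mid 0.91 [ 439.1 -148.2] [157.1 138.7] 2.8 [302, 407, 125, 232]
wrist warmer_mid 0.67 [ 266.4 -254. ] [ 48.8 101.7] 16.2 [350, 408, 282, 307]
wrist tray_mid 0.64 [440.1 143.8] [156.8 195.6] 9.2 [113, 237, 71, 183]
wrist tile_mid 0.8 [ 642.3 -194.4] [150.4 150.1] 82.6 [356, 485, 0, 127]
big_dish_mid []
small_dish_mid [(0.98, [0.437, 0.135, 0.011])]
slide_mid [(0.6, [0.453, -0.154, 0.053])]
stage_port []
warmer_mid [(0.75, [0.441, -0.146, 0.046]), (0.68, [0.225, -0.274, 0.032])]
tray_mid [(0.91, [0.439, 0.143, 0.004])]
tile_mid [(0.73, [0.648, -0.195, 0.014])]
```

View pics/w1.png

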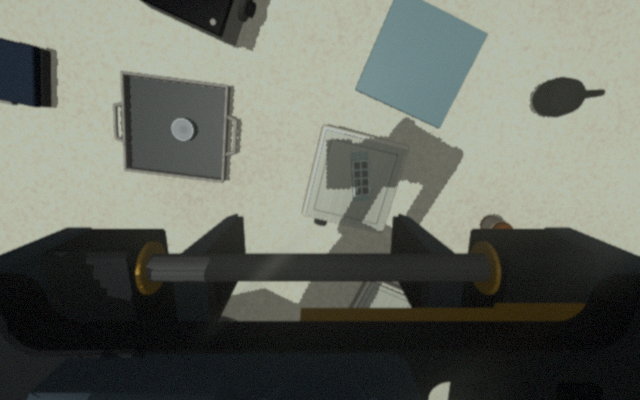

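The wrist view shows the tray with the dish at (182,129), the white plate with the slide at (360,176), and the tile at (421,60), clear. I'll fetch the small dish first and hover over it.

servo_tool:
  series: [3,-11,0,0,7,5.9,-21.7,0,0,7,5.9,-21.7,0,0,6,5.9,-21.7,0,0,6,5.9,-21.7,5,0,6,5.9,-21.7,10,0,6,5.9,-21.7,15,0,6,5.9,-21.7,19,0,6,5.9,-21.7,19,0,6,5.9,-21.7,19,0,6,5.9,-21.7,19,0,6]

```text
t: 5.3
eef_pos: [0.4438, 0.1354, 0.1046]
orientation: [180.0, -0.3, 16.3]
wrist_force: [0.1, -1.2, 0.1]
opening: 0.0602
```

Run:
```python
from h import *
s,im=look("wrist",["small_dish_mid","tray_mid"])
print(s["eef_pos"],s["orientation"],s["opening"])
cv2.imwrite("pics/w2.png",im[:,:,::-1])
```

```text
wrist small_dish_mid 0.75 [443.9 134.2] [34.8 32. ] 16.3 [304, 335, 178, 211]
wrist tray_mid 0.57 [445.1 146.3] [147.2 194. ] 9.3 [213, 405, 107, 254]
[0.44376268 0.13544199 0.10458711] [179.99123468  -0.30768461  16.25224691] 0.06015815556360814
```

View pics/w2.png

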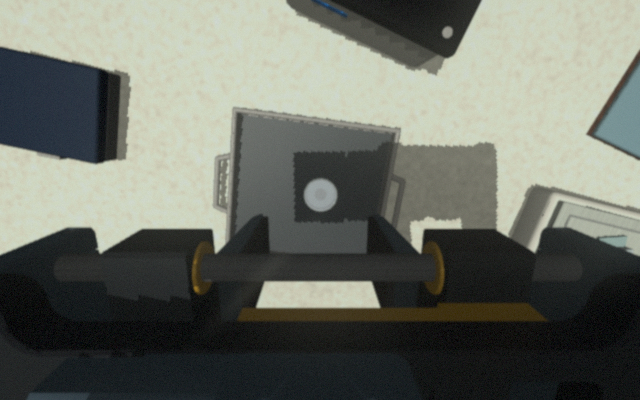

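The dish at (320,195) sits midway between the fingers, so I can go down.

servo_tool:
  series: [0,0,3,0,6,0,0,6,0,6,0,0,7.5,0,6,0,0,8.2,0,6,0,0,8.2,0,6,0,0,8.2,0,6]

```text
t: 6.05
eef_pos: [0.4425, 0.1351, 0.0211]
orientation: [180.0, -0.1, 16.3]
wrist_force: [-0.4, 0.9, -0.8]
opening: 0.0598
```

servo_tool:
  series: [0,0,0.6,0,6,0,0,1.2,0,6,0,0,1.2,0,6,0,0,1.2,0,4,0,0,1.2,0,3,0,0,1.2,0,3,0,0,1.2,0,2.5,0,0,1.2,0,2.5,0,0,1.2,0,2.5,0,0,1.2,0,2.5]
  grip_force: 10

```text
t: 7.05
eef_pos: [0.4414, 0.1348, 0.008]
orientation: [180.0, -0.0, 16.3]
wrist_force: [-0.3, -0.4, 0.2]
opening: 0.0248
```

The fingers shut to 25 mm and never stopped on the 35 mm dish, so this grasp missed. I'll look.

Run:
```python
from h import *
s,im=look("wrist",["small_dish_mid"])
s2,t=look("top",["small_dish_mid"]);s2,t2=look("scene",["small_dish_mid"])
print(s["eef_pos"],s["opening"])
a=cv2.resize(t[160:250,190:310],(400,300)); b=cv2.resize(t2[120:210,300:420],(400,300))
o=np.zeros((600,800,3),np.uint8); o[:300,:400]=a;o[:300,400:]=b;o[300:,:]=cv2.resize(im[120:300,80:560],(800,300))
cv2.imwrite("pics/w3.png",o[:,:,::-1])
```

```text
wrist small_dish_mid 0.73 [444.2 135.3] [34.8 31. ] 4.6 [297, 343, 198, 244]
[0.44139547 0.13484151 0.00802067] 0.024813167122557253
```

View pics/w3.png

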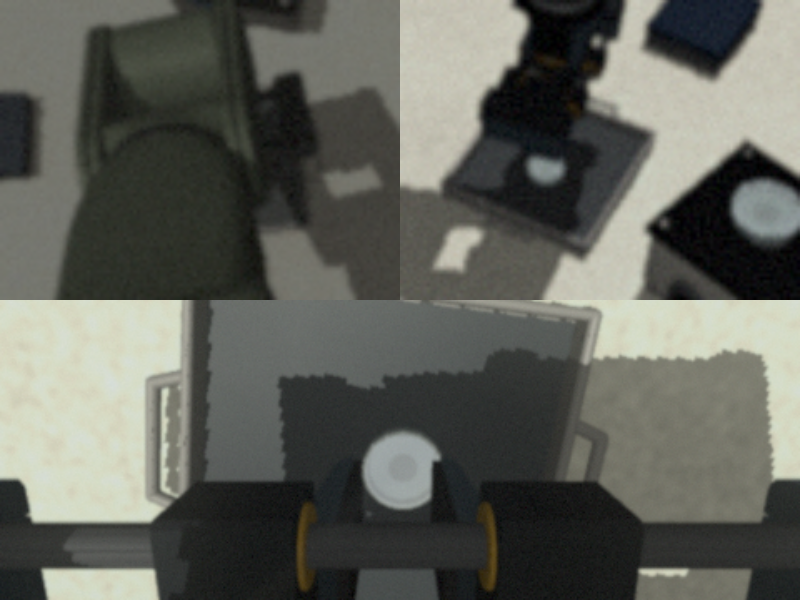

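Run:
```python
from h import *
s=sense(); im=grab_frame("scene").copy(); w=grab_frame("wrist")
def proj(c,P,s):
    m,A,e=cam(c,s); f=200/np.tan(np.radians(m["fovy"]/2)); q=A.T@(P-e); return np.array([m["cx"]+f*q[0]/q[2],m["cy"]+f*q[1]/q[2]])
T=R.from_euler("xyz",s["orientation"],degrees=True).as_matrix()
x0,y0,k=310,130,10
a=cv2.resize(im[y0:y0+60,x0:x0+80],None,fx=k,fy=k,interpolation=cv2.INTER_CUBIC)
b=cv2.resize(w[160:280,240:400],None,fx=5,fy=5,interpolation=cv2.INTER_CUBIC)
a=np.clip(a.astype(float)*2,0,255).astype(np.uint8);b=np.clip(b.astype(float)*2,0,255).astype(np.uint8)
for sx in (-.016,.016):
  for sy in (-.0124,.0124):
    for z,col in ((0,(255,0,0)),(-.036,(0,255,0))):
      P=s["eef_pos"]+T@np.array([sx,sy,z])
      p=(proj("scene",P,s)-[x0,y0])*k; cv2.circle(a,tuple(int(v) for v in p),5,col,2)
      p=(proj("wrist",P,s)-[240,160])*5; cv2.circle(b,tuple(int(v) for v in p),5,col,2)
o=np.vstack([cv2.resize(a,(400,300)),cv2.resize(b,(400,300))])
cv2.imwrite("pics/w4.png",np.hstack([cv2.resize(a,(400,300)),cv2.resize(b,(400,300))])[:,:,::-1])
```

```text
(no output)
```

View pics/w4.png

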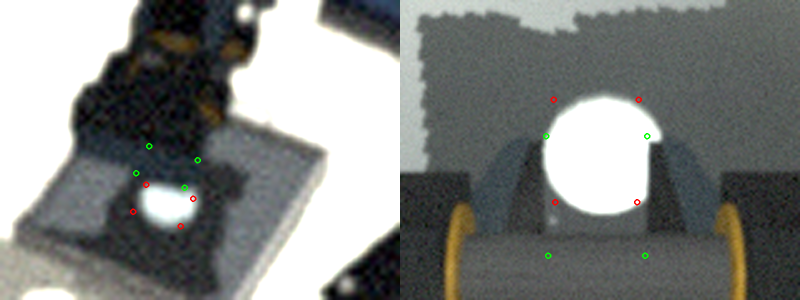

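The overlay shows the fingertips ending at the green marks, about 36 mm short of the nominal TCP (red). So they closed in the air above the dish, and nothing moved. I'll open and go lower in small steps, watching the force.

servo_tool:
  series: [0,0,0,0,6,0,0,0,0,6,0,0,0,0,6,0,0,0,0,6,0,0,0.5,0,6,0,0,1,0,6,0,0,1.5,0,6,0,0,2,0,6,0,0,2,0,6]

```text
t: 8.35
eef_pos: [0.4407, 0.1346, -0.0129]
orientation: [180.0, 0.1, 16.3]
wrist_force: [0.9, -0.4, 0.1]
opening: 0.0598
```

servo_tool:
  series: [0,0,0.2,0,6,0,0,0.4,0,6,0,0,0.6,0,6,0,0,0.6,0,6]

```text
t: 8.75
eef_pos: [0.4412, 0.1348, -0.0182]
orientation: [180.0, 0.0, 16.3]
wrist_force: [-0.4, 0.2, -0.6]
opening: 0.06
```

Run:
```python
from h import *
s,im=look("wrist",["small_dish_mid"])
print(s["eef_pos"],s["opening"],s["wrist_force"])
im2=grab_frame("scene")
f=lambda a:np.clip(cv2.resize(a,(400,300),interpolation=cv2.INTER_CUBIC).astype(float)*1.6,0,255).astype(np.uint8)
cv2.imwrite("pics/w5.png",np.hstack([f(im2[130:190,310:390]),f(im[130:280,220:420])])[:,:,::-1])
```

```text
wrist small_dish_mid 0.85 [447.1 134.8] [31.5 34.4] 17.8 [294, 349, 206, 254]
[ 0.44121674  0.13477619 -0.01820592] 0.06000970203330952 [-0.42500426  0.16914739 -0.59678919]
```

View pics/w5.png

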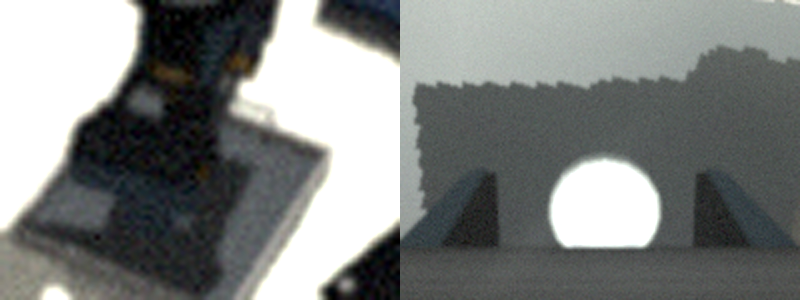

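TCP z is −18 mm with no contact, which confirms the fingers are short. I'll feel for the mat.

servo_tool:
  series: [0,0,0.2,0,6,0,0,0.4,0,6,0,0,0.4,0,6]

```text
t: 9.2
eef_pos: [0.4411, 0.1347, -0.0223]
orientation: [180.0, 0.0, 16.3]
wrist_force: [1.1, 0.2, 0.5]
opening: 0.06
```

servo_tool:
  series: [0,0,0.15,0,6,0,0,0.3,0,6,0,0,0.3,0,6]

```text
t: 9.5
eef_pos: [0.4412, 0.1348, -0.0252]
orientation: [180.0, 0.0, 16.3]
wrist_force: [0.3, -0.1, -1.2]
opening: 0.0601
```

servo_tool:
  series: [0,0,0.15,0,6,0,0,0.3,0,6,0,0,0.3,0,4,0,0,0.3,0,3,0,0,0.3,0,2.8,0,0,0.3,0,2.8,0,0,0.3,0,2.8,0,0,0.3,0,2.8]
  grip_force: 10

```text
t: 10.3
eef_pos: [0.4414, 0.1348, -0.028]
orientation: [180.0, -0.0, 16.3]
wrist_force: [-0.2, 0.1, -0.1]
opening: 0.0344
```

Gripped at 34.4 mm. Lifting a little to check the hold.

servo_tool:
  series: [0,0,-0.3,0,2.8,0,0,-1,0,2.8,0,0,-2,0,2.8,0,0,-4,0,2.8,0,0,-6,0,2.8,0,0,-8,0,2.8,0,0,-10,0,2.8,0,0,-12,0,2.8,0,0,-13,0,2.8,0,0,-13,0,2.8]

```text
t: 11.3
eef_pos: [0.4425, 0.1352, 0.1037]
orientation: [180.0, -0.2, 16.3]
wrist_force: [0.1, 0.4, -0.2]
opening: 0.0344
```

servo_tool:
  series: [0.5,2,0,0,2.8,1.4,5,0,0,2.8,2.5,9,0,0,2.8,3.7,13.2,0,0,2.8,4.8,17.5,0,0,2.8,6,21.7,0,0,2.8,7.2,26,0,0,2.8,8.3,30,0,0,2.8,9.3,33.5,0,0,2.8,10,36,0,0,2.8,10.3,37.2,0,0,2.8,10.3,37.2,0,0,2.8]

```text
t: 12.5
eef_pos: [0.6441, -0.1943, 0.1006]
orientation: [-179.9, 0.1, 16.2]
wrist_force: [-0.2, 0.3, 0.7]
opening: 0.0348
```

Run:
```python
from h import *
s,im=look("wrist",["small_dish_mid","tile_mid","big_dish_mid","stage_port"],{"small_dish_mid":sense()["eef_pos"][2]+.046})
print(s["eef_pos"],s["opening"],s["wrist_force"])
im2=grab_frame("scene")
f=lambda a:cv2.resize(a,(400,300),interpolation=cv2.INTER_CUBIC)
cv2.imwrite("pics/w6.png",np.hstack([f(im2[200:350,230:430]),f(im)])[:,:,::-1])
```

```text
wrist small_dish_mid 0.97 [ 651.5 -191.4] [25.5 33.8] 16.2 [289, 346, 212, 253]
wrist tile_mid 0.78 [ 644.2 -194.5] [149.5 147.5] 82.8 [229, 413, 96, 239]
wrist big_dish_mid 0.36 [ 665.8 -188.7] [103.7 100.6] 83.2 [228, 414, 96, 237]
wrist stage_port 0.93 [667.2  21.6] [123.9  48.3] 1.1 [0, 74, 1, 180]
[ 0.64414612 -0.19428184  0.1005605 ] 0.03481298532145064 [-0.15656205  0.27939737  0.72167462]
```

View pics/w6.png

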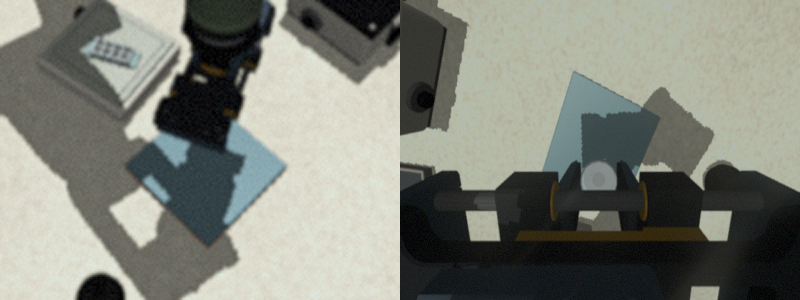

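Held level over the tile. Lowering; on the tile the TCP should read about −0.022.

servo_tool:
  series: [0,0,2,0,2.8,0,0,5,0,2.8,0,0,8,0,2.8,0,0,10,0,2.8,0,0,11,0,2.8,0,0,11.6,0,2.8,0,0,11.9,0,2.8,0,0,11.9,0,2.8,0,0,11.9,0,2.8]

```text
t: 13.7
eef_pos: [0.6452, -0.1937, -0.0159]
orientation: [179.9, -0.1, 16.3]
wrist_force: [0.6, -0.4, 0.2]
opening: 0.0344
```

servo_tool:
  series: [0,0,0.2,0,2.8,0,0,0.4,0,2.8,0,0,0.4,0,2.8]

```text
t: 14.0
eef_pos: [0.6442, -0.1934, -0.0211]
orientation: [-180.0, 0.0, 16.3]
wrist_force: [0.1, 0.1, -0.2]
opening: 0.0344
```

servo_tool:
  series: [0,0,0.1,0,4,0,0,0.1,0,6,0,0,0.1,0,6,0,0,0.1,0,6,0,0,-1,0,6,0,0,-5,0,6,0,0,-10,0,8,0,0,-16,0,9,0,0,-16,0,9,0,0,-16,0,9]

```text
t: 15.0
eef_pos: [0.646, -0.1939, 0.1428]
orientation: [179.8, -0.3, 16.3]
wrist_force: [-0.4, 0.2, -0.8]
opening: 0.0888
```

servo_tool:
  series: [1.5,-4.5,0,0,9,3,-9,0,0,9,5,-14,0,0,9,7,-20,0,0,9,9,-26,0,0,9,10.8,-31.9,0,0,9,10.8,-31.9,0,0,9,10.8,-31.9,0,0,9,10.8,-31.9,0,0,9]

```text
t: 15.9
eef_pos: [0.6574, 0.1436, 0.1368]
orientation: [180.0, 0.2, 16.4]
wrist_force: [-1.3, -0.7, 0.6]
opening: 0.0898
```

Run:
```python
from h import *
s,im=look("wrist",["big_dish_mid","stage_port"])
print(s["eef_pos"],s["opening"])
for q in ["big_dish_mid","stage_port"]: print(q,[(round(d["p"],2),np.round(d["xyz"],3).tolist()) for d in tip_of(q,"wrist")])
s2,im2=look("scene",["small_dish_mid"],{"small_dish_mid":.024}); look("top",["small_dish_mid"],{"small_dish_mid":.024})
cv2.imwrite("pics/w7.png",im[:,:,::-1])
```

```text
wrist big_dish_mid 0.82 [657.7 144.9] [59.9 59.5] 16.4 [282, 352, 173, 241]
wrist big_dish_mid 0.67 [507.4 -27. ] [20.1 20.3] 16.4 [428, 448, 383, 399]
wrist stage_port 0.87 [668.3 139.9] [146.6 159. ] 82.9 [236, 435, 85, 254]
[0.65740468 0.14362533 0.136777  ] 0.08980433261652294
big_dish_mid [(0.83, [0.658, 0.144, 0.095])]
stage_port []
top small_dish_mid 0.41 [ 647.3 -190.4] [29.7 31.9] 2.6 [352, 361, 151, 159]
```

View pics/w7.png

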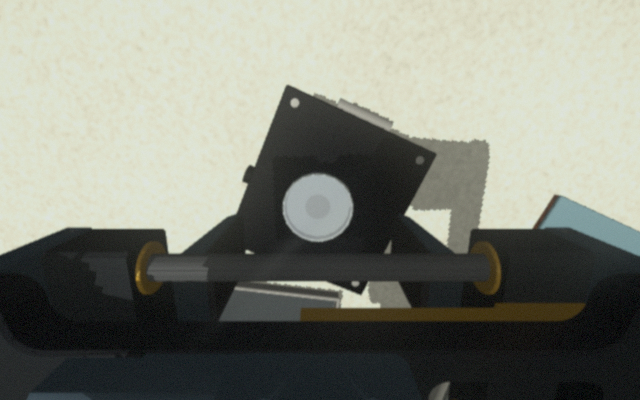

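The dish at (318,207) is centred between the fingers. The stage corners are at (287,86), (435,152) and (360,293). Going down.

servo_tool:
  series: [0,0,2,0,9,0,0,4.5,0,9,0,0,6,0,9,0,0,7,0,9,0,0,7.2,0,9,0,0,7.2,0,9]

```text
t: 16.95
eef_pos: [0.6591, 0.143, 0.0673]
orientation: [180.0, -0.0, 16.3]
wrist_force: [-0.5, -0.5, -1.1]
opening: 0.09
```

Run:
```python
from h import *
s={"eef_pos":np.array([.6574,.1436,.1368]),"orientation":[180,.2,16.4]}
p=ray("wrist",[[287,86],[435,152],[360,293]],.09,s); print(p,(p[0]+p[2])/2,np.linalg.norm(p[0]-p[1]),np.linalg.norm(p[2]-p[1]))
```

```text
[[0.74550623 0.19616116]
 [0.7299731  0.06083069]
 [0.58278558 0.07939704]] [0.66414591 0.1377791 ] 0.13621899142364421 0.14835388279850703
```

servo_tool:
  series: [0,0,0.5,0,9,0,0,1,0,9,0,0,1,0,9,0,0,1,0,7.5,0,0,1,0,6.5,0,0,1,0,5.3,0,0,1,0,5.3,0,0,1,0,5.3,0,0,1,0,5.3]
  grip_force: 12

```text
t: 17.85
eef_pos: [0.6589, 0.1431, 0.0572]
orientation: [180.0, -0.0, 16.3]
wrist_force: [0.5, -0.1, 0.9]
opening: 0.0594
```

servo_tool:
  series: [0,0,-0.3,0,5.3,0,0,-1,0,5.3,0,0,-2.5,0,5.3,0,0,-4,0,5.3,0,0,-5,0,5.3,0,0,-5,0,5.3]

```text
t: 18.45
eef_pos: [0.66, 0.1433, 0.1092]
orientation: [180.0, -0.2, 16.3]
wrist_force: [-0.1, -0.6, -0.1]
opening: 0.0596
```

servo_tool:
  series: [-1.5,-0.5,0,0,5.3,-4,-1.2,0,0,5.3,-7.5,-2.3,0,0,5.3,-11,-3.3,0,0,5.3,-14.5,-4.4,0,0,5.3,-18,-5.4,0,0,5.3,-20,-6,0,0,5.3,-20.8,-6.3,0,0,5.3,-20.8,-6.3,0,0,5.3,-20.8,-6.3,0,0,5.3]

```text
t: 19.45
eef_pos: [0.4428, 0.1455, 0.1071]
orientation: [180.0, -0.1, 16.3]
wrist_force: [0.3, 0.4, -0.9]
opening: 0.0596
```

Run:
```python
from h import *
s,im=look("wrist",["big_dish_mid","tray_mid","stage_port"],{"big_dish_mid":sense()["eef_pos"][2]+.048})
print(s["eef_pos"],s["opening"])
for q in ["tray_mid","stage_port"]: print(q,[(round(d["p"],2),np.round(d["xyz"],3).tolist()) for d in tip_of(q,"wrist")])
cv2.imwrite("pics/w8.png",im[:,:,::-1])
```

```text
wrist big_dish_mid 0.81 [455.2 150.2] [35.6 59.5] 17.1 [267, 368, 195, 254]
wrist tray_mid 0.72 [454.6 148.3] [126.3 193.4] 9.4 [223, 413, 109, 231]
wrist tray_mid 0.16 [452.3 404.1] [ 94.7 124. ] 4.1 [0, 131, 47, 165]
wrist stage_port 0.94 [581.3 131.2] [ 43.1 134.2] 16.3 [297, 496, 0, 69]
[0.44279651 0.14548275 0.10711144] 0.05961167646741272
tray_mid [(0.93, [0.44, 0.144, 0.004])]
stage_port []
```

View pics/w8.png

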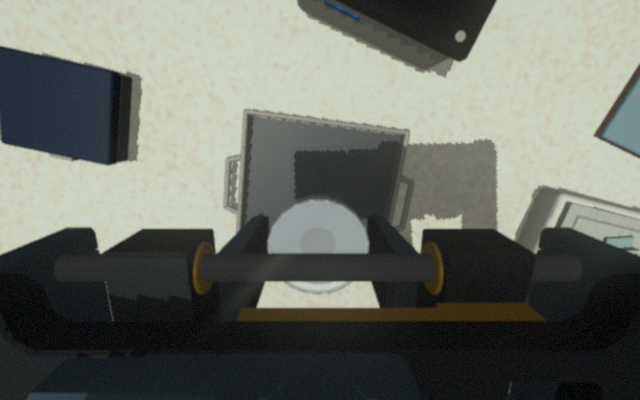

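The big dish is held level at (318,246) over the tray, so I'll lower it.

servo_tool:
  series: [0,0,2,0,5.3,0,0,5,0,5.3,0,0,8,0,5.3,0,0,10.5,0,5.3,0,0,12,0,5.3,0,0,12.7,0,5.3,0,0,12.7,0,5.3,0,0,12.7,0,5.3]

```text
t: 20.55
eef_pos: [0.4422, 0.1455, -0.0195]
orientation: [180.0, -0.1, 16.3]
wrist_force: [0.3, 0.3, -0.7]
opening: 0.0596
```

servo_tool:
  series: [0,0,0.3,0,5.3,0,0,0.6,0,5.3,0,0,0.65,0,5.3,0,0,0.65,0,5.3]

```text
t: 20.95
eef_pos: [0.4414, 0.1453, -0.0265]
orientation: [180.0, -0.0, 16.3]
wrist_force: [0.2, -0.4, -1.0]
opening: 0.0597
```

servo_tool:
  series: [0,0,0,0,6.5,0,0,0,0,7.5,0,0,0,0,7.5,0,0,0,0,7.5,0,0,-1,0,7.5,0,0,-5,0,7.5,0,0,-10,0,7,0,0,-16,0,6,0,0,-16,0,5,0,0,-16,0,5]

```text
t: 21.95
eef_pos: [0.4428, 0.1457, 0.136]
orientation: [180.0, -0.3, 16.3]
wrist_force: [-0.1, -0.3, -1.0]
opening: 0.0505
```

servo_tool:
  series: [-1,4,0,0,5,-2,8,0,0,5,-3,13,0,0,5,-4.5,18,0,0,5,-5.7,23.5,0,0,5,-7,29.2,0,0,5,-7,29.2,0,0,5,-7,29.2,0,0,5,-7,29.2,0,0,5]

```text
t: 22.85
eef_pos: [0.4546, -0.154, 0.1318]
orientation: [-179.8, 0.2, 16.2]
wrist_force: [0.3, 0.1, 1.0]
opening: 0.0498
```

Run:
```python
from h import *
s,im=look("wrist",["slide_mid","warmer_mid"],{"slide_mid":.057})
print(s["eef_pos"],s["opening"],s["orientation"])
for q in ["slide_mid","warmer_mid"]: print(q,[(round(d["p"],2),np.round(d["xyz"],3).tolist()) for d in tip_of(q,"wrist")])
look("scene",["big_dish_mid","tray_mid"],{"big_dish_mid":.021});look("top",["big_dish_mid"],{"big_dish_mid":.021})
cv2.imwrite("pics/w9.png",im[:,:,::-1])
```

```text
wrist slide_mid 0.93 [ 454.5 -155.3] [75.5 26.2] 20.9 [305, 335, 158, 233]
wrist warmer_mid 0.95 [ 449.9 -149.6] [136.7 135.8] 2.5 [239, 394, 116, 254]
[ 0.45461124 -0.15403611  0.13182655] 0.049838806543391526 [-1.79841076e+02  1.74326112e-01  1.61999554e+01]
slide_mid [(0.83, [0.452, -0.157, 0.054])]
warmer_mid [(0.75, [0.444, -0.15, 0.049])]
scene big_dish_mid 0.57 [442.9 141. ] [53.9 63.9] 34.5 [336, 353, 160, 175]
scene tray_mid 0.25 [657.  164.8] [208.  190.2] 83.3 [373, 444, 164, 232]
top big_dish_mid 0.71 [442.  144.4] [56.  58.9] 2.6 [249, 266, 200, 216]
```

View pics/w9.png

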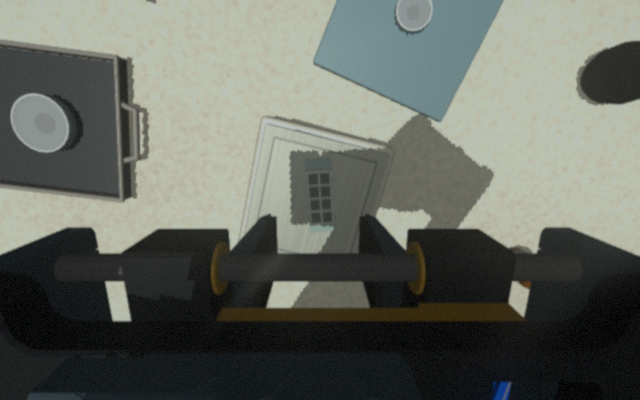

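The slide is centred between the fingers at (320,196) with yaw about 20.9°. The big dish sits mid-tray at (44,123) and the small dish stands on the tile at (414,12). I'll turn −4.6° and descend.

servo_tool:
  series: [0,-0.1,0,-4.6,5,0,0,3,-4.6,5,0,0,6.5,-4.6,5,0,0,9.5,-4.6,5,0,0,11,-4.6,5,0,0,11,-4.6,5,0,0,11,-4.6,5]

```text
t: 24.05
eef_pos: [0.4565, -0.1548, 0.0239]
orientation: [180.0, -0.0, 20.9]
wrist_force: [0.2, 0.1, 0.9]
opening: 0.05
```

servo_tool:
  series: [-0.2,0,0.6,0,5,-0.2,0,1.2,0,5,-0.2,0,1.2,0,5,-0.2,0,1.2,0,4,-0.2,0,1.2,0,3,-0.2,0,1.2,0,2,-0.2,0,1.2,0,2,-0.2,0,1.2,0,2,-0.2,0,1.2,0,2]
  grip_force: 12

```text
t: 24.95
eef_pos: [0.4544, -0.1554, 0.0117]
orientation: [180.0, -0.0, 20.9]
wrist_force: [0.3, -0.6, 0.7]
opening: 0.0258
```

servo_tool:
  series: [0,0,-0.3,0,2,0,0,-1,0,2,0,0,-2.5,0,2,0,0,-5,0,2,0,0,-8,0,2,0,0,-10.3,0,2,0,0,-11,0,2,0,0,-11,0,2]

```text
t: 25.75
eef_pos: [0.4547, -0.1556, 0.1224]
orientation: [179.9, -0.1, 20.9]
wrist_force: [0.1, -0.1, -0.4]
opening: 0.0258
```

servo_tool:
  series: [1.7,-1.1,0,0,2,4.5,-3,0,0,2,8,-5.3,0,0,2,11.5,-7.6,0,0,2,15,-9.9,0,0,2,18.5,-12.2,0,0,2,22,-14.5,0,0,2,25.5,-16.8,0,0,2,28,-18.4,0,0,2,29.5,-19.4,0,0,2,30,-19.7,0,0,2,30,-19.7,0,0,2]

```text
t: 26.95
eef_pos: [0.6636, 0.1357, 0.1196]
orientation: [-180.0, 0.2, 20.9]
wrist_force: [0.1, -0.4, -0.6]
opening: 0.0259
```

Run:
```python
from h import *
s,im=look("wrist",["slide_mid","stage_port"],{"slide_mid":sense()["eef_pos"][2]+.045})
print(s["eef_pos"],s["opening"],s["orientation"])
for q in ["stage_port"]: print(q,[(round(d["p"],2),np.round(d["xyz"],3).tolist()) for d in tip_of(q,"wrist")+tip_of(q,"wrist")])
grab_frame("top"); print([(round(d["p"],2),np.round(d["xyz"],3).tolist()) for d in tip_of("stage_port","top")])
cv2.imwrite("pics/w10.png",im[:,:,::-1])
```

```text
wrist slide_mid 0.81 [679.3 142.2] [44.5 25.6] 19.9 [296, 340, 180, 253]
wrist stage_port 0.69 [677.1 138.2] [145. 139.] 82.6 [214, 434, 84, 235]
[0.66355572 0.135696   0.11958516] 0.02585531421555638 [-179.98579236    0.18596865   20.91148688]
stage_port []
[(0.91, [0.666, 0.134, 0.09])]
```

View pics/w10.png

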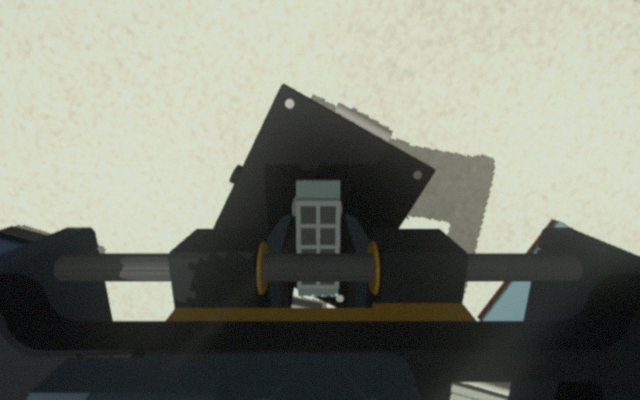

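Run:
```python
from h import *
s={"eef_pos":np.array([.6636,.1357,.1196]),"orientation":[180,.2,20.9]}
p=ray("wrist",[[290,104],[417,175],[340,298]],.09,s); print(p,(p[0]+p[2])/2)
q=ray("wrist",[[318,180]],.157,s)[0]-s["eef_pos"][:2];a=np.radians(20.9);print("front",q@[np.cos(a),np.sin(a)])
```

```text
[[0.73469431 0.18631449]
 [0.71964832 0.07114562]
 [0.59212513 0.08732485]] [0.66340972 0.13681967]
front 0.037856704298383184
```

The screws put the port at (0.663, 0.137), and the slide is centred in the grip (front end at 37.9 mm against 38). Lowering.

servo_tool:
  series: [0,0,1.5,0,2,0,0,3.5,0,2,0,0,5,0,2,0,0,5.6,0,2,0,0,5.6,0,2,0,0,5.6,0,2]

```text
t: 27.9
eef_pos: [0.6649, 0.1355, 0.0664]
orientation: [180.0, -0.1, 20.9]
wrist_force: [0.4, 0.3, -0.2]
opening: 0.0259
```

servo_tool:
  series: [-0.1,-0.1,0.4,0,2,-0.1,-0.1,0.7,0,2,-0.1,-0.1,0.9,0,2,-0.1,-0.1,0.9,0,2]

```text
t: 28.3
eef_pos: [0.6631, 0.1362, 0.0567]
orientation: [180.0, -0.0, 20.9]
wrist_force: [-0.4, 0.5, 0.7]
opening: 0.026
```

servo_tool:
  series: [0,0,0,0,3.5,0,0,0,0,4.5,0,0,0,0,4.5,0,0,0,0,4.5,0,0,-1,0,5,0,0,-4,0,6,0,0,-8,0,6,0,0,-9,0,6,0,0,-9,0,6]

```text
t: 29.2
eef_pos: [0.6645, 0.1364, 0.1496]
orientation: [179.9, -0.3, 20.9]
wrist_force: [0.1, 0.8, 0.7]
opening: 0.0601
```

servo_tool:
  series: [-2,4.5,0,0,6,-4,9,0,0,6,-6,13.5,0,0,6,-8,18,0,0,6,-10,22.5,0,0,6,-12,27,0,0,6,-13.3,30,0,0,6,-13.3,30,0,0,6,-13.3,30,0,0,6,-13.3,30,5,0,6,-13.3,30,5,0,6,-13.3,30,5,0,6]

```text
t: 30.4
eef_pos: [0.6448, -0.1898, 0.0956]
orientation: [-179.9, 0.2, 21.0]
wrist_force: [0.3, -0.3, 1.0]
opening: 0.0599
```

Run:
```python
from h import *
s,im=look("wrist",["small_dish_mid","tile_mid"],{"small_dish_mid":.024})
print(s["eef_pos"],s["opening"])
print([(round(d["p"],2),np.round(d["xyz"],3).tolist()) for d in tip_of("small_dish_mid","wrist")])
look("top",["slide_mid"],{"slide_mid":.1})
```

```text
wrist small_dish_mid 0.81 [ 646.5 -191.7] [35.4 33.8] 47.9 [304, 339, 179, 214]
wrist tile_mid 0.65 [ 643.1 -194.6] [152.1 150.8] 83.1 [227, 423, 94, 254]
[ 0.64484144 -0.18984588  0.09557013] 0.059904566783545526
[(0.94, [0.644, -0.194, 0.017])]
top slide_mid 0.47 [661.5 135.6] [72.2 25.3] 19.3 [257, 267, 130, 149]
```

servo_tool:
  series: [0,0.2,3,0,6,0,0.2,6.5,0,6,0,0.2,9,0,6,0,0.2,10.5,0,6,0,0.2,10.9,0,6,0,0.2,10.9,0,6,0,0.2,10.9,0,6]

```text
t: 31.4
eef_pos: [0.6476, -0.1938, -0.0109]
orientation: [179.9, -0.1, 20.9]
wrist_force: [0.1, -0.4, 1.1]
opening: 0.06
```

servo_tool:
  series: [0,0,0.5,0,6,0,0,1,0,6,0,0,1,0,6,0,0,1,0,5,0,0,1,0,4,0,0,1,0,2.8,0,0,1,0,2.8,0,0,1,0,2.8,0,0,1,0,2.8]
  grip_force: 10

```text
t: 32.3
eef_pos: [0.6464, -0.1935, -0.0223]
orientation: [180.0, -0.0, 20.9]
wrist_force: [-0.4, 0.5, 0.6]
opening: 0.0343
```

servo_tool:
  series: [0,0,-0.3,0,2.8,0,0,-1,0,2.8,0,0,-2.5,0,2.8,0,0,-5,0,2.8,0,0,-8,0,2.8,0,0,-10.3,0,2.8,0,0,-11,0,2.8,0,0,-11,0,2.8]

```text
t: 33.1
eef_pos: [0.6472, -0.1937, 0.0895]
orientation: [179.9, -0.2, 20.9]
wrist_force: [0.4, 0.4, -0.6]
opening: 0.0345
```

servo_tool:
  series: [-1.5,-1,0,0,2.8,-4,-2.6,0,0,2.8,-7,-4.6,0,0,2.8,-10,-6.5,0,0,2.8,-13,-8.5,0,0,2.8,-16,-10.5,0,0,2.8,-17,-11.2,0,0,2.8,-17.5,-11.5,0,0,2.8,-17.5,-11.5,0,0,2.8,-17.5,-11.5,0,0,2.8]

```text
t: 34.1
eef_pos: [0.4433, -0.1487, 0.0875]
orientation: [180.0, -0.1, 20.9]
wrist_force: [0.1, -0.0, -0.1]
opening: 0.0345
```

Run:
```python
from h import *
s,im=look("wrist",["warmer_mid"])
print(s["eef_pos"],s["opening"],s["orientation"])
print([(round(d["p"],2),np.round(d["xyz"],3).tolist()) for d in tip_of("warmer_mid","wrist")])
m,A,e=cam("wrist",s); f=200/np.tan(np.radians(m["fovy"]/2))
im=im.copy()
a=np.radians(2.5); u=np.array([np.cos(a),np.sin(a)]);v=np.array([-u[1],u[0]])
pts=[]
for i,j in ((1,1),(1,-1),(-1,-1),(-1,1)):
    P=np.r_[np.array([.442,-.149])+i*.068*u+j*.063*v,.045]; q=A.T@(P-e); pts.append([m["cx"]+f*q[0]/q[2],m["cy"]+f*q[1]/q[2]])
cv2.polylines(im,[np.int32(np.round(pts))],True,(255,0,0),1)
cv2.imwrite("pics/w11.png",cv2.resize(im[80:280,180:450],None,fx=2.9,fy=2.9)[:,:,::-1])
```

```text
wrist warmer_mid 0.88 [ 455.3 -149.3] [124.  135.1] 2.6 [234, 420, 100, 241]
wrist warmer_mid 0.57 [ 321.5 -397.5] [20.8 22.3] 20.8 [486, 509, 383, 399]
[ 0.44330743 -0.14873052  0.08748655] 0.034494071301927776 [ 1.79951832e+02 -5.59570949e-02  2.08610539e+01]
[(0.7, [0.44, -0.15, 0.048])]
```

View pics/w11.png

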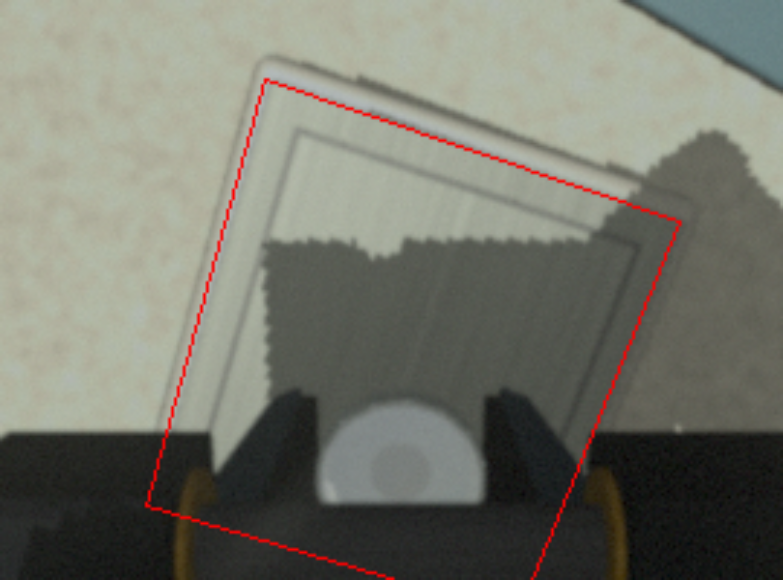

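The predicted plate outline (red) fits the edges in the picture, and the dish is held level. Lowering.

servo_tool:
  series: [0,0,1.5,0,2.8,0,0,4,0,2.8,0,0,6,0,2.8,0,0,6.8,0,2.8,0,0,6.9,0,2.8,0,0,6.9,0,2.8]

```text
t: 34.85
eef_pos: [0.4426, -0.1485, 0.0189]
orientation: [180.0, -0.0, 20.9]
wrist_force: [0.4, -0.4, 0.6]
opening: 0.0344
```

servo_tool:
  series: [0,0,0.3,0,2.8,0,0,0.6,0,2.8,0,0,0.75,0,2.8,0,0,0.75,0,2.8,0,0,0.75,0,2.8]

```text
t: 35.35
eef_pos: [0.4419, -0.1483, 0.0111]
orientation: [180.0, -0.0, 20.9]
wrist_force: [1.4, -0.3, -0.5]
opening: 0.0349
```

servo_tool:
  series: [0,0,0,0,4.5,0,0,0,0,6,0,0,0,0,6,0,0,0,0,6,0,0,-1,0,6,0,0,-5,0,6,0,0,-10,0,6,0,0,-15,0,6,0,0,-20,0,6,2,-5,-25,0,6,5,-9,-27,0,6,5,-9,-27,0,6]

```text
t: 36.55
eef_pos: [0.4574, -0.0442, 0.2847]
orientation: [179.9, -0.3, 20.9]
wrist_force: [0.6, -0.4, 0.1]
opening: 0.0601
```

servo_tool:
  series: [3,0,0,0,6,7,0,0,0,6,7,0,0,0,6,7,0,0,0,6,7,0,0,0,6]

```text
t: 37.05
eef_pos: [0.5209, -0.0218, 0.2813]
orientation: [180.0, 0.0, 20.8]
wrist_force: [-0.3, -0.3, 0.0]
opening: 0.0602
```

Run:
```python
from h import *
n=["big_dish_mid","small_dish_mid","slide_mid","tray_mid","warmer_mid","stage_port"]
z={"big_dish_mid":.021,"small_dish_mid":.057,"slide_mid":.102}
s,im=look("wrist",n,z); look("top",n,z)
cv2.imwrite("pics/w12.png",im[:,:,::-1]); print(s["eef_pos"],s["t"])
for q in ["oil_bottle","slide_box","blower"]: print(q,[np.round(d["xyz"],3).tolist() for d in tip_of(q,"top")])
```

```text
wrist big_dish_mid 0.58 [439.9 144.7] [59.2 59.5] 16.2 [185, 222, 161, 197]
wrist slide_mid 0.61 [653.4 132.5] [59.5 28.3] 21.2 [223, 249, 0, 56]
wrist warmer_mid 0.76 [ 463.  -144.9] [119.5 142. ] 2.9 [324, 430, 186, 254]
wrist warmer_mid 0.17 [459.6 380.4] [ 90.7 120.3] 4.1 [0, 87, 71, 147]
wrist stage_port 0.91 [655.1 128.8] [160.8 139. ] 83.7 [162, 313, 0, 106]
top big_dish_mid 0.56 [ 433.6 -409.8] [31.2 38.5] 2.6 [414, 425, 213, 222]
top small_dish_mid 0.59 [ 442.4 -146.2] [30.6 33.6] 2.6 [338, 348, 205, 214]
top small_dish_mid 0.41 [ 435.6 -146.1] [162.2 141.6] 4.1 [322, 365, 188, 236]
top tray_mid 0.96 [435.6 181.8] [153.7  93.3] 5.2 [233, 260, 188, 232]
top warmer_mid 0.8 [ 284.3 -490.8] [161.3 151.9] 5.4 [422, 472, 238, 288]
top warmer_mid 0.68 [ 224.5 -267.3] [103.4 112. ] 83.1 [361, 395, 259, 296]
top warmer_mid 0.61 [ 437.5 -148.7] [164.2 138.3] 2.6 [323, 364, 188, 236]
top stage_port 0.63 [659.2 173.3] [ 79.3 173.1] 85.2 [237, 265, 117, 166]
[ 0.52092869 -0.02176026  0.28129796] 37.05
oil_bottle [[0.434, -0.41, -0.001]]
slide_box []
blower [[0.654, -0.41, -0.007], [0.666, 0.135, 0.091]]
```

View pics/w12.png

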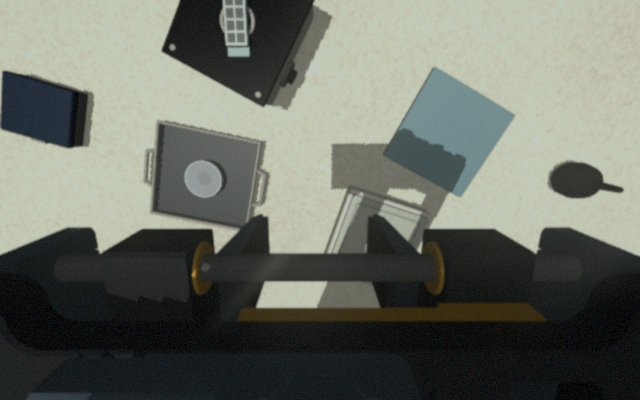

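The big dish is mid-tray at (204,178), the slide lies over the port ring at (236,20), and the tile at (450,132) is empty. The top camera finds the small dish at (0.442, −0.146) on the plate. Everything is released, so I'm handing in.

```bash
python3 -c "
from bench import *
print(hand_in())"
```

```text
the job is handed in; nothing more can be done
None
```

All three specimens are moved on, and I handed the job in at about 37 s of the 112 s allowed; the hand-in gives no verdict. I parked the small dish on the tile first, then moved the big dish to the tray, the slide to the stage and the small dish to the warming plate. I used the larger white warming plate and left the blue one and the smaller white one alone.

**Last checks:**

| Specimen | Measured centre (m) | My estimate of its target (m) | Offset | Allowed |
|---|---|---|---|---|
| Big dish | (0.440, 0.145) | tray (0.4415, 0.1455) | about 2 mm | 15 mm |
| Slide | (0.662, 0.136), taken just after release | port (0.663, 0.137) | about 2 mm | 12 mm |
| Small dish | (0.442, −0.146), top camera only | plate (0.442, −0.149) | about 3 mm | 15 mm |

The bottle and blower read where they started, and the gripper was open and clear of everything.

**Failed or disagreed:**
- **First grasp:** it closed on air above the small dish, because the fingertips end about 34 mm short of the reported TCP. I corrected for that, and nothing was disturbed.
- **Slide box:** the network did not find it in the last top picture. The wrist picture shows it lying to the left of the tray as before, but I did not measure it again.
- **Partial views:** some final outlines were cut off by the arm, gripper or picture edge (slide, plate and stage from the wrist; tray and stage from the top), so I did not rely on those.
- **Small dish:** the gripper hid it in the last wrist picture, so I did not see it there.

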